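Dip the watch stand to its index mark

ROBOT

A 7-joint arm with a two-finger parallel gripper is mounted at the origin on the work surface. World frame = base frame: x ahead of the robot, y to its left, z up, the work surface at z = 0. Lengths are in m, angles in rad, forces in N, time in s.
With the tool pointing down it reaches from about 0.4 to 0.85 m from the base axis. Payload 10.4 kg.
Tool frame: the origin (TCP) lies midway between the tips of the shut fingers; the grasp point (between the pads) lies 19 mm behind it (grip_point_offset is the distance from the TCP to the grasp point, in m); y points along the fingers, z is the direction in which the jaws open and shut, and the axes are right-handed (so a half turn about y gives the same grasp; the last joint's range is limited). The gripper opens to 85 mm and grips with 20 to 120 N. Pads are 22 mm wide; open, the fingers measure 114 mm over their backs; the gripper's body (76 mm by 85 mm) begins 54 mm behind the grasp point. The pads swing forward as they close: fully open they stand 13 mm farther back than shut.
Start: joints at [-1.324, 0.332, -0.065, 1.46, 0.022, 1.35, -0.088], TCP at [0.167, 0.602, 0.231] pointing down, gripper open.
Joint ranges: [-2.6, 2.6], [-0.5, 2.12], [-1.47, 1.34], [0.16, 2.42], [-1.27, 4.41], [0.06, 2.06], [-2.6, 2.6]. Speed limits (rad/s): [2.22, 2.22, 2.79, 2.79, 3.14, 3.14, 3.14].

INTERFACE

Orientations are given as a unit quaternion [x, y, z, w].
In Python, from workcell import * gives the robot as it stands.
- The arm moves only by the tool send_rows, never from a script. Its argument "motion" is a list of rows, each a list of 7 numbers: the opening in per cent of the stroke, from 0 (shut) to 100 (fully open), then the shift along the tool's x, y, z in m, then the turn, a rotation vector about the tool's x, y, z in rad. In form: [[claw, tx, ty, tz, ax, ay, az], ...]. A call has 1 to 10 rows; each row is the pose to reach, as a shift and turn from the pose commanded when the call began, along the tool's axes at that moment; what a row does not reach only later rows make up. A row lasts 1/12 s, in which the tool goes at most 41.7 mm and 7.16 degrees, less where a joint would pass 70% of its speed; a pose out of reach is approached as far as the arm can. A call with a gripper value outside its range is refused whole. The fingers move at their own pace and stop on an object; "squeeze" is the grip in N (left out, the last holds). Time passes only in rows, so rows that repeat a pose let the fingers close. It gives the time, the measured TCP pose, the force and the opening at its end, in the units of the state.
- get_obs(): the state, without advancing time (a new reading comes with each control period).
- camera(name): name is "scene" or "side" or "wrist"; returns a dict with "pixels" (420x560x3 uint8, red, green, blue), "range_z" (420x560 float32, m along the optical axis (not along the pixel's ray), 0 where there is no reading), "fovy" (degrees; the focal length in pixels is half the picture's height over the tangent of half this angle, whatever the lens; pixels are square), "cx", "cy" (the principal point, pixels), "dist_coeffs" ([k1, k2, p1, p2, k3] as OpenCV has them; the pictures are not rectified), "view" (4x4, takes a point from world to camera coordinates); the wrist camera has in their place "T_tool_cam" (4x4, takes a point from camera to tool coordinates, whose origin is the TCP and whose axes are the tool frame's). Camera axes: x right, y down, z forward; pixel columns grow to the right and rows downward; lengths in m; the calibration is good to about 2 mm. A picture is of the moment at which its call begins: read the wrist's pose just before it.
- hand_in(): hands the job in, once; it reports no verdict.
The state is a dict: "clock": time; "joint_pos": joint angles; "joint_velocities": joint speeds; "tau": joint torques, N m; "position": TCP position; "ee_rot": TCP orientation; "ft_force": force on the tool from outside, world axes, zero at the start; "torque": the same for the moment, N m; "grip_width": opening from 0.0 (shut) to 1.0 (fully open).
Only numpy, scipy, OpenCV 4.12 (cv2) and the standard library are available. Lean on these libraries where they do the work, as an engineer would, in place of code of your own. Each camera call takes 0.05 s, during which the arm holds its last target.

TASK

One of the two spring-backed tilt stands carries a watch. With shut fingertips press the yellow corner pad of that stand down until its brass pointer is level with the red index tab on its scale, not well past it, and hold it level there for at least two seconds while the timing machine takes its reading. Then let the plate come all the way back up and move clear; do not touch the watch, do not grip, lift or shift anything, and leave the spare stand and the bench things alone.

Things in the scene. Friction and masses are not known exactly. Their poses are not given: they have to be found in the camera images.
- stand: The watch-carrying tilt stand, fixed to the bench. Black base 170 x 110 x 12 mm with a side foot; origin at the centre of the base's underside, z up. At its yaw 0 the plate's hinge line runs along the stand's y axis at x = +50 mm, height 70 mm; the free end with the yellow pad is towards -x, the scale stands beside the pad towards -y. Everything on the stand is below 93 mm high. The whole stand may be turned up to about 0.5 rad.
- stand_plate (a joint): Tilt of the watch stand's aluminium plate (135 x 100 x 6 mm) about its hinge, rad: 0 at rest (level, against its stop), grows as the pad is pressed down, hard stop at 0.32. Pad and pointer are both 115 mm from the hinge line, so both drop by 115 mm x sin(joint). Spring-backed: the pad needs about 2 to 3 N to leave rest and about 7 to 9 N at 24 mm of drop, and the plate returns by itself, damped, in under a second.
- stand_pad_top (a point): Centre of the flat top of the watch stand's yellow round pad (28 mm diameter, 6 mm thick, on a 10 mm stem, top 16 mm above the plate's upper face, 89 mm above the bench at rest). This is where to press, from above. Moves with the plate.
- stand_pointer_tip (a point): Tip of the watch stand's brass pointer, a 3 mm rod that sticks out 44 mm sideways from the plate beside the pad (towards the stand's -y), 70 mm above the bench at rest. It sinks exactly as far as the pad sinks.
- stand_mark (a point): Middle of the end of the red index tab on the watch stand's white upright scale, right beside the pointer's path (stand's -y side). The tab is 8 mm tall (20 mm wide, stands out 16 mm), so the pointer is level when it is within 4 mm of this height. The tab is set between 10 and 26 mm below the pointer's rest height and stays there.
- stand_nest (a point): Centre of the watch's seat on the plate's upper face, inside a blue ring (inner diameter 47 mm, 4 mm tall), 70 mm from the pad's line towards the hinge, 40 mm to the stand's +y side of the pad.
- watch_center (a point): Centre of the loose round watch with a dark blue dial (40 mm diameter, about 10 mm thick, 60 g) that lies in the blue ring of the stand.
- spare: The spare stand: same make, same axes and origin as the watch stand, fixed to the bench, but nothing lies in its blue ring. To be left alone. The two stands may have swapped places.
- spare_plate (a joint): Tilt of the spare stand's plate, rad, 0 at rest; must stay at rest.
- loupe_center (a point): Centre of a loose black eye loupe standing on the bench (34 mm diameter, 30 mm tall, 30 g). Bystander.
- tin_center (a point): Centre of a loose small glass parts jar with brass cap (40 mm diameter, 32 mm tall, 80 g). Bystander.
- driver: Loose screwdriver with a red handle, 120 mm long, lying on the bench along its own x axis. Bystander.
Mind the look-alikes: they are no part of the job. Of the things that look like the part that bears watch_center, the smallest one is meant.

How it is judged:
On the way:
1. the fingers press the watch stand's pad with the pointer level with the red tab (within 4 mm of its middle), for 2 s on end (z of stand_pointer_tip in the frame of stand_mark between -0.004 and 0.004 m and contact force between the fingers and stand_plate_c3 above 0.5 N), for 2 s.
At the end, for the whole second after the job is handed in: The watch stand's plate is back at rest (joint below 0.02 rad, still), the watch lies still in its ring (within 12 mm of its centre), the spare stand is at rest and loupe, jar and screwdriver are within 15 mm of where they stood (value of joint each of stand_plate, spare_plate below 0.02 rad and velocity of joint stand_plate between -0.05 and 0.05 rad/s and distance between watch_center and stand_nest below 0.012 m and linear speed of watch below 0.02 m/s and distance of each of loupe_center, tin_center, driver from where it was at the start of the episode below 0.015 m); the robot touches nothing.
It fails at once if the pointer is pressed well past the tab (more than 10 mm below its middle) (z of stand_pointer_tip in the frame of stand_mark below -0.01 m).
It fails at once if the watch is touched by the robot, or leaves its ring (lifted or thrown) (contact force between any of the fingers, the arm and watch above 0.5 N or distance between watch_center and stand_nest above 0.015 m).
It fails at once if the red tab is shifted (distance of stand_mark from where it was at the start of the episode above 0.003 m).
It fails at once if the spare stand is pressed (value of joint spare_plate above 0.03 rad).
It fails at once if a bystander is shifted or lifted (distance of any of loupe_center, tin_center, driver from where it was at the start of the episode above 0.015 m).
It also fails if it takes over 38 s, if anything falls off the work surface, if the arm or the gripper's body presses on something with over 40 N, if the wrist force passes 120 N, or if a joint passes its speed limit or range.

## Working session

There is one attempt and no reset: what is moved stays moved. The work goes in short steps, Python scripts to look and compute and a tool call to move; the robot and the scene stay as the last step left them, time stands still between calls to the robot, and variables do not carry over. Pictures are saved under pics/ and viewed, and the job is handed in when it is done.

Besides the shell and the picture viewer there is one more tool, called after "Call:" as a command line: name --pt "numbers of a row" for each row, then --argument value for the rest. send_rows: Moves the arm, as the interface text tells. Its arguments: {"type":"object","properties":{"motion":{"type":"array"},"squeeze":{"type":"number"}},"required":["motion"]}

```bash
mkdir -p pics; cat > h.py <<'E'
from workcell import *
import numpy as np, cv2, pickle
def snap(n,tag):
    o=get_obs(); c=camera(n); c['obs']=o
    pickle.dump(c,open(f'{tag}.pkl','wb')); cv2.imwrite(f'pics/{tag}.png',c['pixels'][:,:,::-1]); return c
def K(c):
    f=c['pixels'].shape[0]/2/np.tan(np.radians(c['fovy'])/2)
    return np.array([[f,0,c['cx']],[0,f,c['cy']],[0,0,1]])
def w(c,u,v,z=None):
    if z is None: z=c['range_z'][int(v),int(u)]
    p=cv2.undistortPoints(np.array([[[u,v]]],float),K(c),np.array(c['dist_coeffs']))[0,0]
    P=np.array([p[0]*z,p[1]*z,z,1])
    return (np.linalg.inv(c['view'])@P)[:3]
E
python3 - <<'E'
from h import *
for n in("scene","side","wrist"): snap(n,n+'0')
o=get_obs(); print({k:np.round(v,3) for k,v in o.items()})
E
```

```text
{'clock': np.float64(0.15), 'joint_pos': array([-1.324,  0.333, -0.065,  1.461,  0.022,  1.35 , -0.088]), 'joint_velocities': array([ 0.001, -0.002, -0.001, -0.001, -0.001,  0.001,  0.001]), 'tau': array([ 2.0000e-03, -6.2583e+01,  5.0000e-02, -3.9186e+01,  1.6000e-02,
        7.0000e-03,  0.0000e+00]), 'position': array([0.167, 0.602, 0.231]), 'ee_rot': array([ 0.701, -0.095,  0.095, -0.7  ]), 'ft_force': array([0.124, 0.324, 0.183]), 'torque': array([-0.014,  0.002,  0.051]), 'grip_width': np.float64(0.998)}
```

View pics/scene0.png

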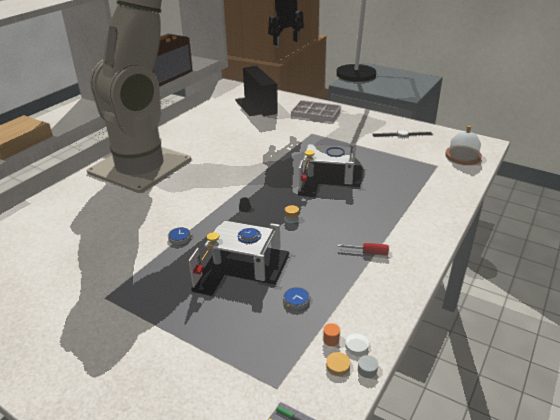

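View pics/side0.png

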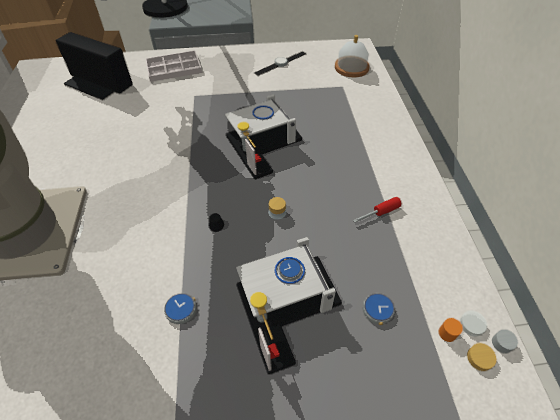

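View pics/wrist0.png

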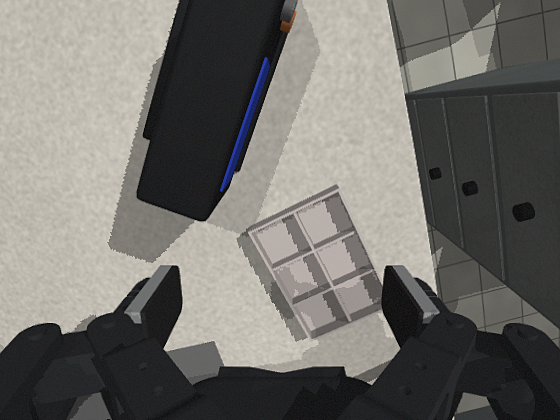

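The scene and side views both show the watch on the near stand (side ~(290,268)). The far stand's ring is empty, and the loose watches on the bench are decoys. I'll enlarge the near stand.

```bash
python3 - <<'E'
import cv2
a=cv2.imread('pics/side0.png')[225:385,220:360]; b=cv2.imread('pics/scene0.png')[210:310,170:300]
cv2.imwrite('pics/side0c.png',cv2.resize(a,None,fx=3.7,fy=3.7,interpolation=cv2.INTER_CUBIC))
cv2.imwrite('pics/scene0c.png',cv2.resize(b,None,fx=6,fy=6,interpolation=cv2.INTER_CUBIC))
E
```

```text
(no output)
```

View pics/side0c.png

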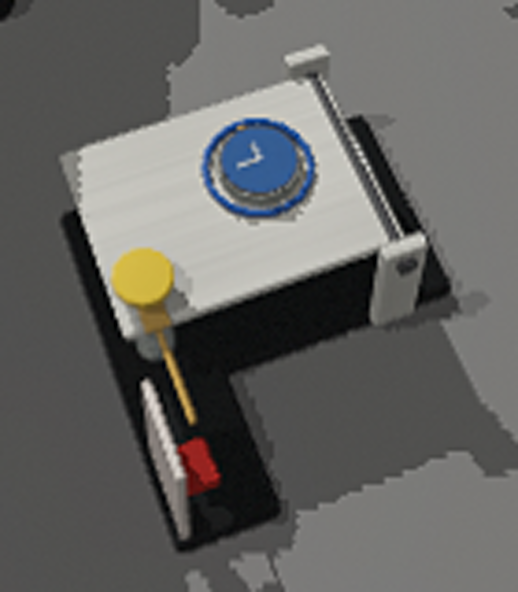

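View pics/scene0c.png

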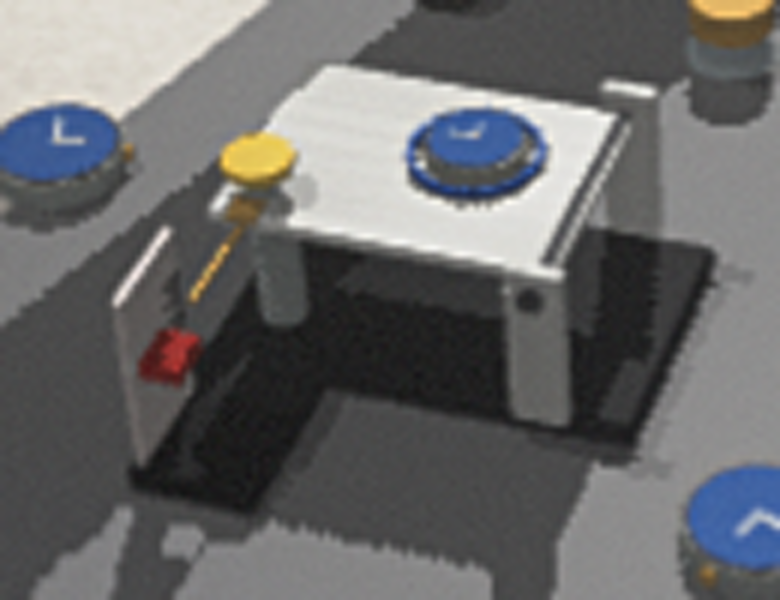

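In the enlarged side view, the pad is at about (258.6, 299.9), the red tab near (273, 351), and the pointer tip near (272, 339). Next I'll turn these into positions.

```bash
python3 - <<'E'
from h import *
for n,box in(('side',(225,385,220,360)),('scene',(210,310,170,300))):
    c=pickle.load(open(n+'0.pkl','rb')); im=c['pixels'].astype(int); R,G,B=im[...,0],im[...,1],im[...,2]
    m=np.zeros(R.shape,bool); y0,y1,x0,x1=box; m[y0:y1,x0:x1]=1
    hsv=cv2.cvtColor(c['pixels'],cv2.COLOR_RGB2HSV).astype(int)
    H,S,V=hsv[...,0],hsv[...,1],hsv[...,2]
    for nm,mm in(('red',((H<6)|(H>174))&(S>150)&(V>70)),('yel',(H>20)&(H<32)&(S>150)&(V>150)),('brass',(H>12)&(H<=23)&(S>100)&(V>80)),('blue',(H>100)&(H<125)&(S>120))):
        vs,us=np.where(m&mm)
        P=np.array([w(c,u,v) for u,v in zip(us,vs)])
        if len(P)==0: print(n,nm,'none');continue
        print(n,nm,len(P),'pix',us.mean().round(1),vs.mean().round(1),'med',np.median(P,0).round(4),'p3',np.percentile(P,5,axis=0).round(4),'p97',np.percentile(P,95,axis=0).round(4))
        if nm=='red':
            for u,v,p in zip(us,vs,P): print((u,v),p.round(3).tolist(),im[v,u].tolist(),end='; ')
            print()
    print('cam pos',np.linalg.inv(c['view'])[:3,3])
E
```

```text
side red 115 pix 273.2 350.2 med [ 0.5106 -0.3257  0.0576] p3 [ 0.5045 -0.335   0.0538] p97 [ 0.5176 -0.3152  0.0595]
(np.int64(272), np.int64(343)) [0.51, -0.298, 0.015] [84, 23, 20]; (np.int64(273), np.int64(343)) [0.512, -0.315, 0.06] [85, 25, 23]; (np.int64(274), np.int64(343)) [0.513, -0.315, 0.058] [84, 18, 16]; (np.int64(270), np.int64(344)) [0.507, -0.316, 0.059] [76, 23, 20]; (np.int64(271), np.int64(344)) [0.508, -0.316, 0.058] [140, 32, 28]; (np.int64(272), np.int64(344)) [0.51, -0.315, 0.056] [150, 35, 31]; (np.int64(273), np.int64(344)) [0.511, -0.316, 0.057] [149, 34, 30]; (np.int64(274), np.int64(344)) [0.513, -0.316, 0.057] [152, 35, 32]; (np.int64(275), np.int64(344)) [0.515, -0.316, 0.057] [78, 19, 18]; (np.int64(268), np.int64(345)) [0.503, -0.317, 0.058] [75, 24, 22]; (np.int64(269), np.int64(345)) [0.505, -0.318, 0.059] [137, 36, 32]; (np.int64(270), np.int64(345)) [0.507, -0.317, 0.058] [148, 34, 30]; (np.int64(271), np.int64(345)) [0.508, -0.317, 0.057] [154, 35, 32]; (np.int64(272), np.int64(345)) [0.51, -0.318, 0.06] [155, 37, 32]; (np.int64(273), np.int64(34
[... 10592 characters left out ...]
38, 0.056] [85, 31, 28]; (np.int64(197), np.int64(272)) [0.517, -0.337, 0.055] [84, 30, 30]; (np.int64(198), np.int64(272)) [0.517, -0.334, 0.054] [85, 29, 28]; (np.int64(199), np.int64(272)) [0.52, -0.334, 0.054] [91, 30, 30]; (np.int64(199), np.int64(273)) [0.518, -0.332, 0.05] [83, 34, 34]; 
scene yel 62 pix 212.0 236.0 med [ 0.4965 -0.2552  0.0885] p3 [ 0.4869 -0.2648  0.0866] p97 [ 0.5063 -0.2443  0.0905]
scene brass 199 pix 249.3 229.6 med [ 0.5108 -0.2314  0.0329] p3 [ 0.4842 -0.2908  0.0102] p97 [ 0.5676 -0.0081  0.0893]
scene blue 487 pix 242.3 257.6 med [ 0.5598 -0.2222  0.0142] p3 [ 0.3367 -0.2714  0.0114] p97 [ 0.7159 -0.1893  0.0835]
cam pos [ 1.09783233 -0.91606847  0.76327498]
```

```bash
cat >> h.py <<'E'
from scipy.spatial.transform import Rotation as Ro
def plan(target,yaw):
    "world target pos; rotation about world z of present tool"
    o=get_obs(); R=Ro.from_quat(o['ee_rot']); 
    # snap tool y to exact down
    Rt=Ro.from_rotvec([0,0,yaw])*R
    y=Rt.as_matrix()[:,1]; ax=np.cross(y,[0,0,-1]); Rt=Ro.from_rotvec(ax)*Rt
    print('shift',R.inv().apply(np.array(target)-o['position']).round(4),'turn',(R.inv()*Rt).as_rotvec().round(4))
E
python3 - <<'E'
from h import *
o=get_obs();R=Ro.from_quat(o['ee_rot']);print(R.as_matrix().round(3),o['position'])
print(np.asarray(camera('wrist')['T_tool_cam']).round(3))
plan([0.6,0.2,0.26],-1.0)
plan([0.495,-0.2535,0.19],-1.77)
E
```

```text
[[ 0.964 -0.     0.267]
 [-0.267 -0.001  0.964]
 [ 0.    -1.    -0.001]] [0.16653511 0.60212099 0.23070244]
[[-0.     0.96   0.281 -0.071]
 [ 0.    -0.281  0.96  -0.143]
 [ 1.     0.    -0.     0.   ]
 [ 0.     0.     0.     1.   ]]
shift [ 0.525  -0.0289 -0.2721] turn [7.e-04 1.e+00 5.e-04]
shift [ 0.5447  0.0415 -0.7372] turn [6.00e-04 1.77e+00 8.00e-04]
```

Call:
send_rows --pt "0 0.525 -0.029 -0.272 0 1.0 0" --pt "0 0.525 -0.029 -0.272 0 1.0 0" --pt "0 0.525 -0.029 -0.272 0 1.0 0" --pt "0 0.525 -0.029 -0.272 0 1.0 0" --pt "0 0.525 -0.029 -0.272 0 1.0 0" --pt "0 0.525 -0.029 -0.272 0 1.0 0" --pt "0 0.525 -0.029 -0.272 0 1.0 0" --pt "0 0.525 -0.029 -0.272 0 1.0 0" --pt "0 0.525 -0.029 -0.272 0 1.0 0" --pt "0 0.525 -0.029 -0.272 0 1.0 0"

```text
clock: 1.03
position: [0.4728, 0.3178, 0.252]
ee_rot: [-0.569, 0.42, -0.42, 0.569]
ft_force: [1.3, 0.4, 0.1]
grip_width: -0.001
```

```bash
python3 - <<'E'
from h import *
o=get_obs();print(o['position'],Ro.from_quat(o['ee_rot']).as_matrix()[:,0].round(3))
plan([0.495,-0.2535,0.19],-0.77)
E
```

```text
[0.47278878 0.31776726 0.25196203] [ 0.296 -0.955 -0.   ]
shift [ 0.5523  0.0618 -0.1478] turn [-1.0e-04  7.7e-01 -4.0e-04]
```

Call:
send_rows --pt "0 0.552 0.062 -0.148 0 0.77 0" --pt "0 0.552 0.062 -0.148 0 0.77 0" --pt "0 0.552 0.062 -0.148 0 0.77 0" --pt "0 0.552 0.062 -0.148 0 0.77 0" --pt "0 0.552 0.062 -0.148 0 0.77 0" --pt "0 0.552 0.062 -0.148 0 0.77 0" --pt "0 0.552 0.062 -0.148 0 0.77 0" --pt "0 0.552 0.062 -0.148 0 0.77 0" --pt "0 0.552 0.062 -0.148 0 0.77 0" --pt "0 0.552 0.062 -0.148 0 0.77 0"

```text
clock: 1.87
position: [0.4874, -0.0965, 0.2068]
ee_rot: [-0.37, 0.603, -0.602, 0.371]
ft_force: [1.5, 0.6, -0.6]
grip_width: -0.003
```

```bash
python3 - <<'E'
from h import *
o=get_obs();print(o['position'],Ro.from_quat(o['ee_rot']).as_matrix()[:,0].round(3))
plan([0.495,-0.2535,0.15],-2.042-np.arctan2(*Ro.from_quat(o['ee_rot']).as_matrix()[[1,0],0]))
E
```

```text
[ 0.48743752 -0.09646782  0.20678341] [-0.452 -0.892 -0.001]
shift [0.1367 0.0567 0.0777] turn [-0.0004  0.0024 -0.0009]
```

Call:
send_rows --pt "0 0.137 0.057 0.078 0 0 0" --pt "0 0.137 0.057 0.078 0 0 0" --pt "0 0.137 0.057 0.078 0 0 0" --pt "0 0.137 0.057 0.078 0 0 0" --pt "0 0.137 0.057 0.078 0 0 0" --pt "0 0.137 0.057 0.078 0 0 0" --pt "0 0.137 0.057 0.078 0 0 0"

```text
clock: 2.45
position: [0.4955, -0.2517, 0.1495]
ee_rot: [-0.37, 0.603, -0.602, 0.37]
ft_force: [-1.2, 1.0, -0.0]
grip_width: -0.003
```

```bash
python3 - <<'E'
from h import *
o=get_obs();print(o['position'],o['ft_force'])
plan([0.495,-0.2535,0.095],0)
c=snap('wrist','wrist1');d=snap('side','side1')
E
```

```text
[ 0.49545014 -0.25169941  0.14950208] [-1.15803991  1.03822134 -0.03693345]
shift [0.0018 0.0545 0.0005] turn [0.0008 0.     0.0001]
```

View pics/wrist1.png

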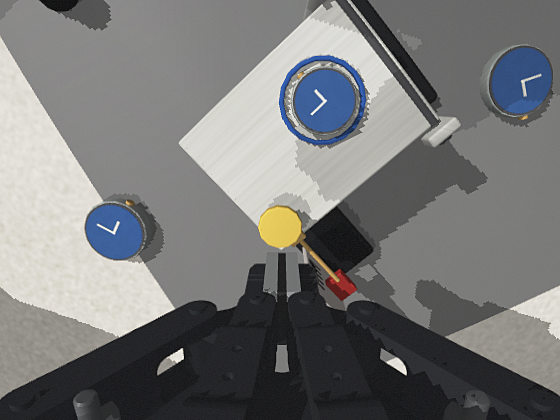

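View pics/side1.png

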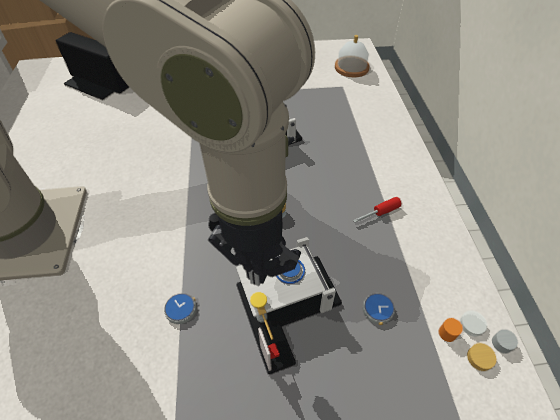

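The wrist view shows the yellow pad at (280,228), in line with the fingers, with the pointer and red tab at (340,285). In the side view the pad, pointer and tab are all unobstructed. I'll cross-check the pad with the wrist camera.

```bash
python3 - <<'E'
from h import *
c=pickle.load(open('wrist1.pkl','rb'));o=c['obs']
T=np.eye(4);T[:3,:3]=Ro.from_quat(o['ee_rot']).as_matrix();T[:3,3]=o['position']
c['view']=np.linalg.inv(T@np.asarray(c['T_tool_cam']))
hsv=cv2.cvtColor(c['pixels'],cv2.COLOR_RGB2HSV).astype(int);H,S,V=hsv[...,0],hsv[...,1],hsv[...,2]
for nm,m in(('yel',(H>20)&(H<32)&(S>130)&(V>150)),('red',((H<6)|(H>174))&(S>150)&(V>70))):
    m=m.copy();m[:200]=0
    v,u=np.where(m);P=np.array([w(c,a,b) for a,b in zip(u,v)])
    print(nm,len(u),u.mean(),v.mean(),np.median(P,0).round(4),((P.min(0)+P.max(0))/2).round(4), np.percentile(P,[5,95],axis=0).round(4).tolist())
    if nm=='yel':
        p=[w(c,a,b,None) for a,b in((u.mean(),v.mean()),)];print(p)
E
```

```text
yel 1398 279.4985693848355 226.5050071530758 [ 0.4949 -0.2504  0.0888] [ 0.4944 -0.2486  0.1458] [[0.4838, -0.2619, 0.0877], [0.5056, -0.2393, 0.0899]]
[array([ 0.49486564, -0.25051811,  0.08868975])]
red 498 340.80120481927713 285.0562248995984 [ 0.5105 -0.324   0.0573] [ 0.5142 -0.2765  0.1471] [[0.5024, -0.3334, 0.0533], [0.5175, -0.3146, 0.0584]]
```

The wrist camera agrees: pad at (0.495, -0.251), tab top at about 0.058, so its middle is at about 0.054. That needs roughly 16 mm of drop. I'll press partway first.

Call:
send_rows --pt "0 0 0.025 0 0 0 0" --pt "0 0 0.045 0 0 0 0" --pt "0 0 0.055 0 0 0 0" --pt "0 0 0.06 0 0 0 0" --pt "0 0 0.063 0 0 0 0" --pt "0 0 0.065 0 0 0 0" --pt "0 0 0.067 0 0 0 0" --pt "0 0 0.069 0 0 0 0" --pt "0 0 0.07 0 0 0 0" --pt "0 0 0.07 0 0 0 0"

```text
clock: 3.38
position: [0.4957, -0.252, 0.0801]
ee_rot: [0.37, -0.602, 0.603, -0.37]
ft_force: [-2.4, 2.8, 4.8]
grip_width: 0.0
```

```bash
cat >chk.py <<'E'
from h import *
import sys
t=sys.argv[1]
o=get_obs();print(o['clock'],o['position'],o['ft_force'])
c=snap('side','side'+t);d=snap('wrist','wrist'+t);e=snap('scene','scene'+t)
a=cv2.resize(c['pixels'][285:375,240:300,::-1],None,fx=6,fy=6,interpolation=cv2.INTER_CUBIC)
b=cv2.resize(e['pixels'][215:305,175:245,::-1],None,fx=6,fy=6,interpolation=cv2.INTER_CUBIC)
cv2.imwrite(f'pics/crop{t}.png',np.hstack([a,b]))
E
python3 chk.py 2
```

```text
3.3833 [ 0.49569311 -0.2519597   0.08005378] [-2.37825241  2.79362692  4.76029989]
```

View pics/crop2.png

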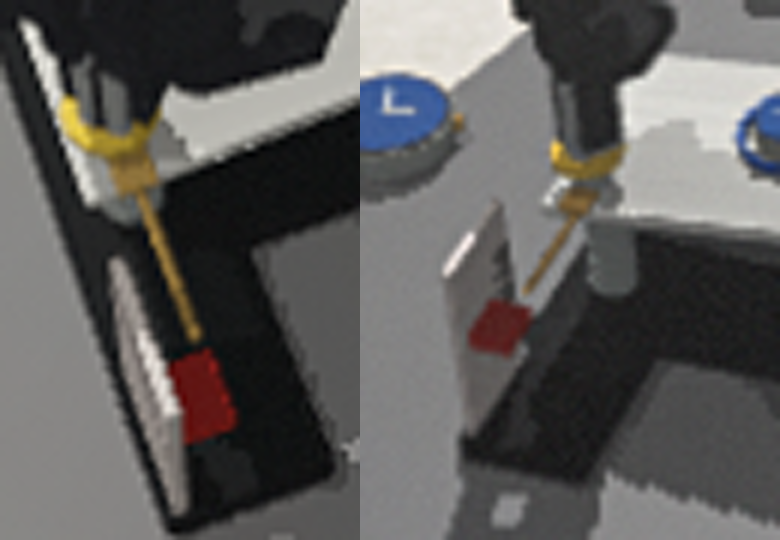

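View pics/wrist2.png

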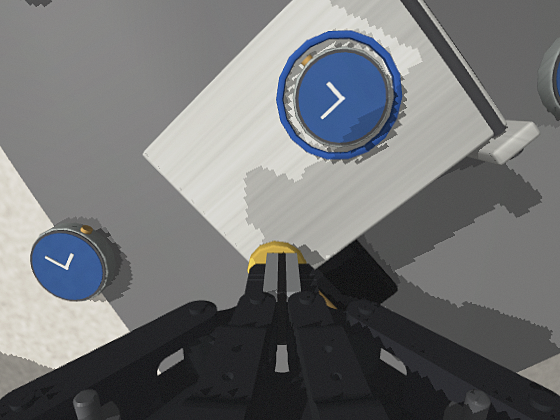

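```bash
cat >tri.py <<'E'
from h import *
def tri(us,uc):
    A=[];b=[]
    s=pickle.load(open('side0.pkl','rb'));c=pickle.load(open('scene0.pkl','rb'))
    M=np.zeros((3,3));q=np.zeros(3)
    for cam,u in((s,us),(c,uc)):
        C=np.linalg.inv(cam['view'])[:3,3];d=w(cam,u[0],u[1],1.0)-C;d/=np.linalg.norm(d)
        Q=np.eye(3)-np.outer(d,d);M+=Q;q+=Q@C
    return np.linalg.solve(M,q).round(4)
E
python3 - <<'E'
from tri import *
print(tri((271.4,338),(201.7,259.2)),tri((272,340.8),(202.5,263)))
for t in('0','1','2'):
  c=pickle.load(open(f'side{t}.pkl','rb'))
  hsv=cv2.cvtColor(c['pixels'],cv2.COLOR_RGB2HSV).astype(int);H,S,V=hsv[...,0],hsv[...,1],hsv[...,2]
  m=(H>12)&(H<=23)&(S>90)&(V>60);m[:322]=0;m[345:]=0;m[:,:255]=0;m[:,280:]=0
  v,u=np.where(m);P=np.array([w(c,a,b) for a,b in zip(u,v)]);P=P[P[:,2]>.03]
  print(t,len(P),v.max(),np.percentile(P[:,2],[10,50,90]).round(4))
E
```

```text
[ 0.5096 -0.3101  0.0681] [ 0.5104 -0.3104  0.0578]
0 39 339 [0.0708 0.0722 0.0736]
1 39 339 [0.07   0.0718 0.0733]
2 41 341 [0.0609 0.0622 0.0635]
```

The pointer has dropped about 10 mm, to about 0.060; the target is about 0.054. I'll press roughly 5.5 mm more.

Call:
send_rows --pt "0 0 0.0015 0 0 0 0" --pt "0 0 0.003 0 0 0 0" --pt "0 0 0.0045 0 0 0 0" --pt "0 0 0.0055 0 0 0 0" --pt "0 0 0.0055 0 0 0 0" --pt "0 0 0.0055 0 0 0 0"

```text
clock: 4.03
position: [0.4954, -0.2521, 0.0744]
ee_rot: [-0.37, 0.603, -0.602, 0.37]
ft_force: [-2.9, 2.9, 5.0]
grip_width: -0.002
```

```bash
python3 chk.py 3; python3 - <<'E'
from tri import *
for t in('0','2','3'):
  c=pickle.load(open(f'side{t}.pkl','rb'))
  hsv=cv2.cvtColor(c['pixels'],cv2.COLOR_RGB2HSV).astype(int);H,S,V=hsv[...,0],hsv[...,1],hsv[...,2]
  m=(H>12)&(H<=23)&(S>90)&(V>60);m[:322]=0;m[348:]=0;m[:,:255]=0;m[:,280:]=0
  v,u=np.where(m);P=np.array([w(c,a,b) for a,b in zip(u,v)]);P=P[P[:,2]>.03]
  print(t,len(P),v.max(),np.percentile(P[:,2],[10,50,90]).round(4))
  m=((H<6)|(H>174))&(S>150)&(V>70);m[:335]=0;m[:,:255]=0;m[:,285:]=0;m[354:]=0
  v,u=np.where(m);P=np.array([w(c,a,b) for a,b in zip(u,v)]);P=P[P[:,2]>.03]
  print(' red',len(P),np.percentile(P[:,2],[10,50,90]).round(4))
E
```

```text
4.0333 [ 0.49541694 -0.25210459  0.07440672] [-2.86120864  2.87459736  4.96315794]
0 39 339 [0.0708 0.0722 0.0736]
 red 83 [0.0566 0.0578 0.059 ]
2 41 341 [0.0609 0.0622 0.0635]
 red 77 [0.0565 0.058  0.059 ]
3 44 342 [0.0551 0.0564 0.0574]
 red 77 [0.0565 0.0581 0.0595]
```

View pics/crop3.png

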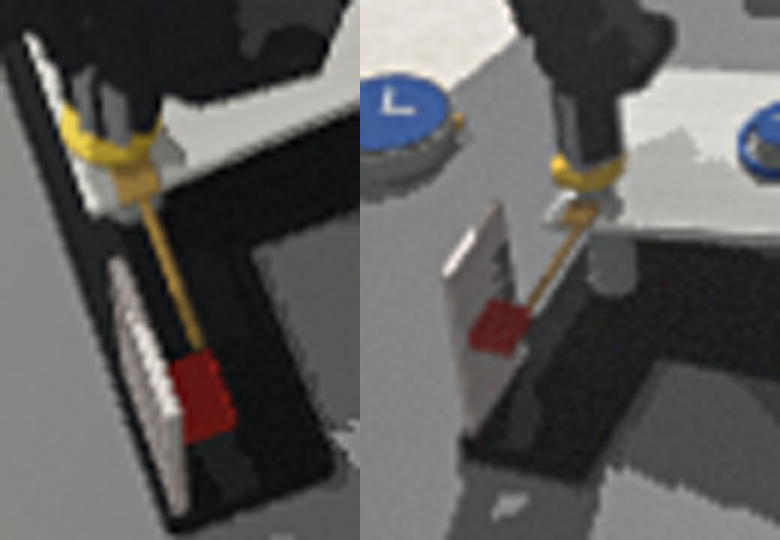

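The pointer centre is about 0.0544 and the tab middle about 0.054, and both crops show the pointer in line with the tab. Holding for about 3.3 s.

Call:
send_rows --pt "0 0 0.0003 0 0 0 0" --pt "0 0 0.0003 0 0 0 0" --pt "0 0 0.0003 0 0 0 0" --pt "0 0 0.0003 0 0 0 0" --pt "0 0 0.0003 0 0 0 0" --pt "0 0 0.0003 0 0 0 0" --pt "0 0 0.0003 0 0 0 0" --pt "0 0 0.0003 0 0 0 0" --pt "0 0 0.0003 0 0 0 0" --pt "0 0 0.0003 0 0 0 0"

```text
clock: 5.02
position: [0.4954, -0.2521, 0.0741]
ee_rot: [-0.37, 0.603, -0.602, 0.37]
ft_force: [-3.0, 1.2, 7.0]
grip_width: -0.001
```

Call:
send_rows --pt "0 0 0 0 0 0 0" --pt "0 0 0 0 0 0 0" --pt "0 0 0 0 0 0 0" --pt "0 0 0 0 0 0 0" --pt "0 0 0 0 0 0 0" --pt "0 0 0 0 0 0 0" --pt "0 0 0 0 0 0 0" --pt "0 0 0 0 0 0 0" --pt "0 0 0 0 0 0 0" --pt "0 0 0 0 0 0 0"

```text
clock: 5.85
position: [0.4954, -0.2521, 0.0741]
ee_rot: [-0.37, 0.603, -0.602, 0.37]
ft_force: [-3.4, 1.8, 6.5]
grip_width: -0.001
```

Call:
send_rows --pt "0 0 0 0 0 0 0" --pt "0 0 0 0 0 0 0" --pt "0 0 0 0 0 0 0" --pt "0 0 0 0 0 0 0" --pt "0 0 0 0 0 0 0" --pt "0 0 0 0 0 0 0" --pt "0 0 0 0 0 0 0" --pt "0 0 0 0 0 0 0" --pt "0 0 0 0 0 0 0" --pt "0 0 0 0 0 0 0"

```text
clock: 6.68
position: [0.4954, -0.2521, 0.0741]
ee_rot: [-0.37, 0.603, -0.602, 0.37]
ft_force: [-3.5, 2.6, 6.9]
grip_width: 0.002
```

Call:
send_rows --pt "0 0 0 0 0 0 0" --pt "0 0 0 0 0 0 0" --pt "0 0 0 0 0 0 0" --pt "0 0 0 0 0 0 0" --pt "0 0 0 0 0 0 0" --pt "0 0 0 0 0 0 0" --pt "0 0 0 0 0 0 0" --pt "0 0 0 0 0 0 0" --pt "0 0 0 0 0 0 0" --pt "0 0 0 0 0 0 0"

```text
clock: 7.52
position: [0.4954, -0.2521, 0.0742]
ee_rot: [-0.37, 0.603, -0.602, 0.37]
ft_force: [-4.0, 2.4, 5.8]
grip_width: -0.0
```

```bash
python3 chk.py 4; python3 - <<'E'
from tri import *
for t in('3','4'):
  c=pickle.load(open(f'side{t}.pkl','rb'))
  hsv=cv2.cvtColor(c['pixels'],cv2.COLOR_RGB2HSV).astype(int);H,S,V=hsv[...,0],hsv[...,1],hsv[...,2]
  m=(H>12)&(H<=23)&(S>90)&(V>60);m[:322]=0;m[348:]=0;m[:,:255]=0;m[:,280:]=0
  v,u=np.where(m);P=np.array([w(c,a,b) for a,b in zip(u,v)]);P=P[P[:,2]>.03]
  print(t,len(P),v.max(),np.percentile(P[:,2],[10,50,90]).round(4))
E
```

```text
7.5167 [ 0.49540222 -0.25212069  0.0741599 ] [-4.03877141  2.39297235  5.84240277]
3 44 342 [0.0551 0.0564 0.0574]
4 44 343 [0.054  0.0562 0.0574]
```

Held level for over 3 s. Now I'll release slowly, straight up.

Call:
send_rows --pt "0 0 -0.002 0 0 0 0" --pt "0 0 -0.004 0 0 0 0" --pt "0 0 -0.006 0 0 0 0" --pt "0 0 -0.008 0 0 0 0" --pt "0 0 -0.01 0 0 0 0" --pt "0 0 -0.012 0 0 0 0" --pt "0 0 -0.014 0 0 0 0" --pt "0 0 -0.016 0 0 0 0" --pt "0 0 -0.018 0 0 0 0" --pt "0 0 -0.021 0 0 0 0"

```text
clock: 8.5
position: [0.4952, -0.252, 0.0949]
ee_rot: [-0.37, 0.603, -0.602, 0.37]
ft_force: [-0.2, -0.7, 0.0]
grip_width: -0.007
```

Call:
send_rows --pt "0 0 -0.01 0 0 0 0" --pt "0 0 -0.03 0 0 0 0" --pt "0 0 -0.06 0 0 0 0" --pt "0 0 -0.09 0 0 0 0" --pt "0 0 -0.12 0 0 0 0" --pt "0 0 -0.14 0 0 0 0" --pt "0 0 -0.14 0 0 0 0" --pt "0 0 -0.14 0 0 0 0" --pt "0 0 -0.14 0 0 0 0" --pt "0 0 -0.14 0 0 0 0"

```text
clock: 9.33
position: [0.495, -0.2517, 0.2341]
ee_rot: [-0.37, 0.603, -0.602, 0.37]
ft_force: [0.5, 0.5, -0.7]
grip_width: -0.001
```

```bash
python3 chk.py 5; python3 - <<'E'
from tri import *
for t in('0','5'):
  c=pickle.load(open(f'side{t}.pkl','rb'))
  hsv=cv2.cvtColor(c['pixels'],cv2.COLOR_RGB2HSV).astype(int);H,S,V=hsv[...,0],hsv[...,1],hsv[...,2]
  m=(H>12)&(H<=23)&(S>90)&(V>60);m[:322]=0;m[348:]=0;m[:,:255]=0;m[:,280:]=0
  v,u=np.where(m);P=np.array([w(c,a,b) for a,b in zip(u,v)]);P=P[P[:,2]>.03]
  print(t,len(P),v.max(),np.percentile(P[:,2],[10,50,90]).round(4))
E
```

```text
9.3333 [ 0.49499075 -0.25170566  0.23406068] [ 0.54765362  0.50101091 -0.70527626]
0 39 339 [0.0708 0.0722 0.0736]
5 38 339 [0.0705 0.0721 0.0735]
```

View pics/side5.png

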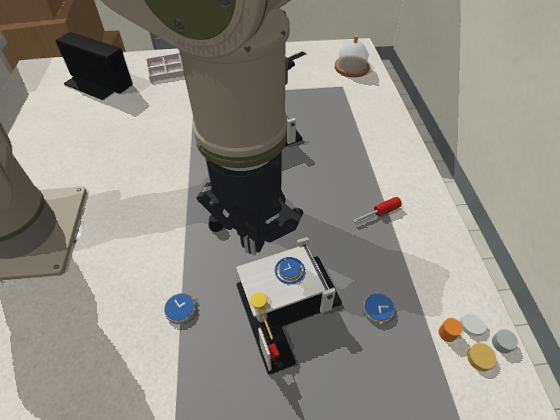

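View pics/wrist5.png

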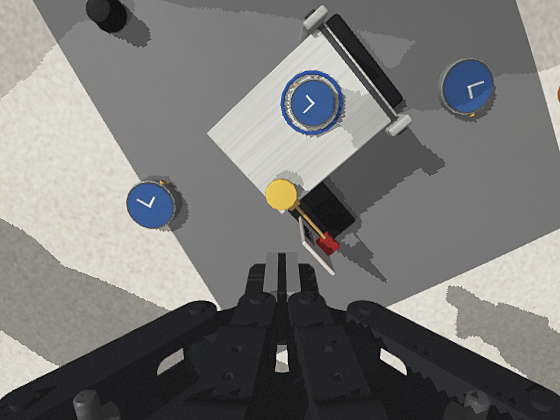

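View pics/scene5.png

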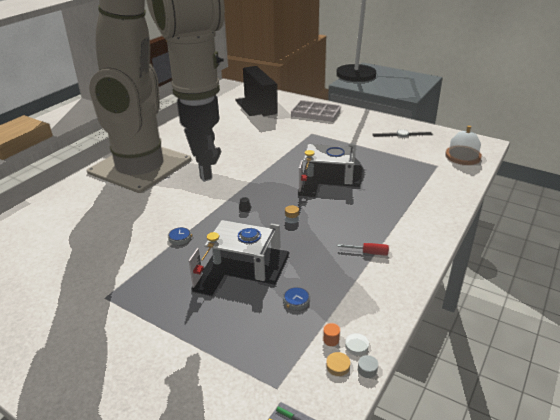

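The pictures show the plate back level, with the pointer at its rest height. The watch is in its ring (side (290,268)), and the loupe, jar, screwdriver and spare stand are where they were. Handing in.

```bash
python3 -c "
from workcell import *
print(hand_in())"
```

```text
the job is handed in; nothing more can be done
None
```

I pressed the watch stand's yellow pad with shut fingers, held the pointer level with the red tab for about 3.5 s, and released slowly. I then moved clear to 0.23 m and handed the job in at about 9.5 s. The hand-in reports no verdict.

- **Level:** the pointer dropped about 16 mm to a height of about 54 mm. The tab's middle also measured about 54 mm, so they agree to roughly 1 mm, with a camera calibration of about 2 mm. The upward force at the tool during the hold was about 6 to 7 N.
- **After release:** the pointer was back at its rest height (72.1 mm on its upper surface, against 72.2 mm before). The watch was in its ring. The spare stand, loupe, jar and screwdriver looked unmoved in the pictures, by eye only. The force reading was back near zero.

None of the checks failed. The only disagreement was the pad position, which differed by 2 to 5 mm between cameras; I pressed at about the middle of those readings.

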